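Clamp a bearing housing in a quick-release bench vise

TASK

The aluminium bearing housing stands loose between the jaws of the open quick-release vise. Pinch the release lever against the post, slide the moving jaw gently up against the housing, let the lever go, then turn the cross handle until the housing is held firmly between both jaws, without crushing it. Let go of the vise and leave the things around it where they are.

Things in the scene. Friction and masses are not known exactly. Their poses are not given: they have to be found in the camera images.
- vise: the vise, fixed to the bench: grey base 150 x 290 mm, bed top 30 mm above its origin, which lies at bench height in the middle of the bed. Its y axis is the clamping direction: the moving jaw slides along +y to the fixed jaw's steel backing plate, 100 mm wide, whose face is set anywhere from y = +94 to +100 mm (set-screws), top at 118 mm; handle end at -y. Symmetric about x = 0
- jaw: the moving jaw's black rubber gripping face, 100 mm wide, 38 to 118 mm above the bench. Origin at bench height straight below the middle of the face; axes as the vise's. With the housing pinched between the jaws it is 50 mm from the backing plate, at y = +44 to +50 mm in the vise frame. The rubber gives about 1 mm per 18 N
- pinch (a point): on the carriage, 155 mm above the bench, midway between the outer sides of the release lever (10 mm thick, -y side) and the fixed grip post (16 mm thick, +y side), 40 mm apart at rest, about 27 mm with the lever in. Both are steel plates 30 mm wide (x), standing from the carriage top at 125 mm up to 175 mm. Pinch from above, fingers closing along the vise's y axis
- release_lever (a joint): lever angle, rad: 0 or a little less at rest (a spring half-nut locks the carriage), grows as it is squeezed towards the post, 0.105 fully in; keep it above 0.07 to slide. The spring needs 7 to 11 N at the pinch height. With the lever in, the carriage slides with about 3 N along the vise's y axis (a light push, under 15 N on the housing, is wanted); let go, it springs back and locks anywhere
- hub (a point): centre of the cross handle, on the screw axis (parallel to the vise's y axis), 100 mm above the bench, 78 mm behind (-y of) the pinch point; moves with the carriage. Four round steel spokes 11 mm thick at right angles, in the plane across the axis, end in 20 mm black balls, centres 58 mm from the hub. Upper spokes can be pushed sideways by closed fingertips from above
- screw (a joint): screw angle, rad, range -0.3 to 8: at 0 and each quarter turn a spoke points straight up; growing (tightening) moves the top spoke to the vise's +x, 4 mm of jaw advance per rad. Turns free with 0.16 N m; torque rises once the jaw bites. Firm is 0.3 to 0.45 N m, some 0.5 to 1.0 rad after the bite; above 0.5 N m the housing is crushed. Stays put when left, if very tight after backing off a little
- housing: the work: aluminium block 60 x 50 x 80 mm (x, y, z) with an upright 32 mm bore, 0.3 to 0.55 kg, standing on the bed, its axes nearly along the vise's. Origin at the centre of its underside; at the start 1 to 13 mm of gap to the backing plate
- driver: screwdriver lying on the bench, leave alone
- spray: upright blue spray can, 56 mm diameter, 150 mm tall, leave alone
- tray: steel tray 130 x 100 x 35 mm with a loose bearing ring in it, leave alone

How it is judged:
By the outcome, as a careful person would: the job done as asked, in the order asked, and still so for the second after the job is handed in, with the robot touching nothing.
It also fails if it takes over 67 s, if anything falls off the work surface, if the arm or the gripper's body presses on something with over 40 N, if the wrist force passes 120 N, or if a joint passes its speed limit or range.

ROBOT

A 6-joint arm with a two-finger parallel gripper is mounted at the origin on the work surface. World frame = base frame: x ahead of the robot, y to its left, z up, the work surface at z = 0. Lengths are in m, angles in rad, forces in N, time in s.
With the tool pointing down it reaches from about 0.35 to 0.95 m from the base axis. Payload 17.4 kg.
Tool frame: the origin (TCP) lies at the very end of the fingers, on their centre line; the grasp point (between the pads) lies 19 mm behind it; z points along the fingers, x is the direction in which the jaws open and shut, and the axes are right-handed (so a half turn about z gives the same grasp; the last joint's range is limited). The gripper opens to 93 mm and grips with 3 to 60 N. Pads are 15 mm wide; open, the fingers measure 128 mm over their backs; the gripper's body (75 mm by 188 mm) begins 65 mm behind the grasp point.
Start: joints at [-1.192, 0.116, 1.442, -0, 1.584, -0.038], TCP at [0.273, -0.617, 0.219] pointing down, gripper open.
Joint ranges: [-2.83, 2.83], [-0.83, 2.19], [0.07, 2.5], [-1.14, 4.28], [0.01, 3], [-2.97, 2.97]. Speed limits (rad/s): [1.89, 1.89, 2.22, 3.14, 3.14, 3.14].

INTERFACE

Orientations are given as a unit quaternion [w, x, y, z].
In Python, from rig import arm, imaging gives the robot as it stands. The module is installed in compiled form; this text tells all that it offers.
- The arm moves only by the tool apply_moves, never from a script. Its argument "commands" is text: rows parted by semicolons, each of 7 numbers parted by spaces: the shift along the tool's x, y, z in m, then the turn, a rotation vector about the tool's x, y, z in units of 6 degrees (1.0 is 6 degrees), then the opening in per cent of the stroke, from 0 (shut) to 100 (fully open). A call has exactly 8 rows; each row is the pose to reach, as a shift and turn from the pose measured when the call began, along the tool's axes at that moment; what a row does not reach only later rows make up. A row lasts 1/12 s, in which the tool goes at most 41.7 mm and 7.16 degrees, less where a joint would pass 70% of its speed; a pose out of reach is approached as far as the arm can. A call with a gripper value outside its range is refused whole. The fingers move at their own pace and stop on an object; "newtons" is the grip in N (left out, the last holds). Time passes only in rows, so rows that repeat a pose let the fingers close, or fill a call up. It gives the time, the measured TCP pose, the force and the opening at its end, in the units of the state.
- arm.read_state(): the state, without advancing time (a new reading comes with each control period).
- imaging.grab_frame(name): name is "scene" or "top"; returns (picture, depth): 400x640x3 uint8, red, green, blue; 400x640 float32, m along the optical axis (not along the pixel's ray), 0 where there is no reading.
- imaging.camera_info(name): a dict with "fx", "fy", "cx", "cy" (pixels), "k1" (the pictures are not rectified: a ray, as slopes to the right and down, at radius r is drawn at 1 + k1 r^2 times it, then the intrinsics apply), "pose" (4x4, takes a point from camera to world coordinates). Camera axes: x right, y up, looking along -z (the intrinsics and any distortion apply to the point x, -y, -z); pixel columns grow to the right and rows downward; lengths in m; the calibration is good to about 2 mm. A picture is of the moment at which its call begins. camera_info takes no time and is no camera call.
- arm.sign_off(): hands the job in, once; it reports no verdict.
The state is a dict: "clock": time; "joint_positions": joint angles; "qvel": joint speeds; "joint_efforts": joint torques, N m; "ee_pos": TCP position; "eef_rot": TCP orientation; "contact_force": force on the tool from outside, world axes, zero at the start; "ft_torque": the same for the moment, N m; "width": finger opening in m.
Only numpy, scipy, OpenCV 4.12 (cv2) and the standard library are available. Lean on these libraries where they do the work, as an engineer would, in place of code of your own. Each camera call takes 0.05 s, during which the arm holds its last target.

## Working session

There is one attempt and no reset: what is moved stays moved. The work goes in short steps, Python scripts to look and compute and a tool call to move; the robot and the scene stay as the last step left them, time stands still between calls to the robot, and variables do not carry over. Pictures are saved under pics/ and viewed, and the job is handed in when it is done.

Besides the shell and the picture viewer there is one more tool, called after ">>>" in YAML: its name, and indented under it one key for each argument. apply_moves: Moves the arm, as the interface text tells. Its arguments: {"type":"object","properties":{"commands":{"type":"string"},"newtons":{"type":"number"}},"required":["commands"]}

```bash
mkdir -p pics
cat > h.py <<'E'
import numpy as np, cv2
from rig import arm, imaging
def grab(name,fn):
    p,d=imaging.grab_frame(name); cv2.imwrite('pics/'+fn+'.png',p[:,:,::-1]); np.savez(''+fn+'.npz',p=p,d=d); return p,d
def cloud(name,d):
    c=imaging.camera_info(name); H,W=d.shape
    u,v=np.meshgrid(np.arange(W),np.arange(H))
    K=np.array([[c['fx'],0,c['cx']],[0,c['fy'],c['cy']],[0,0,1.]])
    pts=np.stack([u,v],-1).reshape(-1,1,2).astype(np.float64)
    n=cv2.undistortPoints(pts,K,np.array([c['k1'],0,0,0,0.])).reshape(H,W,2)
    P=np.stack([n[...,0]*d,-n[...,1]*d,-d,np.ones_like(d)],-1)
    Q=P@np.array(c['pose']).T
    Q=Q[...,:3]; Q[d==0]=np.nan
    return Q
E
python3 - <<'E'
from h import *
print(arm.read_state())
for n in ['scene','top']:
    p,d=grab(n,n+'0'); c=imaging.camera_info(n); print(c)
E
```

```text
{'clock': 0.0, 'joint_positions': array([-1.19179163e+00,  1.16446967e-01,  1.44228838e+00,  3.70571826e-06,
        1.58401819e+00, -3.78151034e-02]), 'qvel': array([-1.07789871e-03,  9.52578798e-05,  1.36000360e-03, -2.94610543e-04,
        1.50812225e-03,  3.89822239e-04]), 'joint_efforts': array([-2.62457077e-03, -7.21265030e+01, -6.22605014e+01,  7.79064023e-02,
        2.37447477e-02, -4.97574410e-05]), 'ee_pos': array([ 0.27317798, -0.6170076 ,  0.21791715]), 'eef_rot': array([-3.36310704e-04,  8.38109230e-01, -5.45502137e-01, -4.73086134e-04]), 'contact_force': array([-0.7141075 , -0.69613622,  0.24984725]), 'ft_torque': array([ 0.00382343, -0.04158118, -0.02802924]), 'width': 0.09294816861423318}
{'fx': 415.71359940441465, 'fy': 415.71359940441465, 'cx': 320.0749128424758, 'cy': 203.2598138581159, 'k1': -0.09588143122955187, 'pose': array([[-0.22218318, -0.78597182,  0.57696007,  1.08219681],
       [ 0.97497441, -0.18378383,  0.12509359,  0.20628273],
       [ 0.00771589,  0.590315  ,  0.80713609,  0.87394747],
       [ 0.        ,  0.        ,  0.        ,  1.        ]])}
{'fx': 424.6540482879397, 'fy': 424.6540482879397, 'cx': 321.8726286934994, 'cy': 200.46706878773324, 'k1': -0.11689616963055012, 'pose': array([[ 0.0209951 ,  0.97989413, -0.19841045,  0.36552322],
       [-0.9997732 ,  0.01986849, -0.00766756,  0.07182377],
       [-0.00357128,  0.19852644,  0.98008903,  0.96804878],
       [ 0.        ,  0.        ,  0.        ,  1.        ]])}
```

View pics/scene0.png

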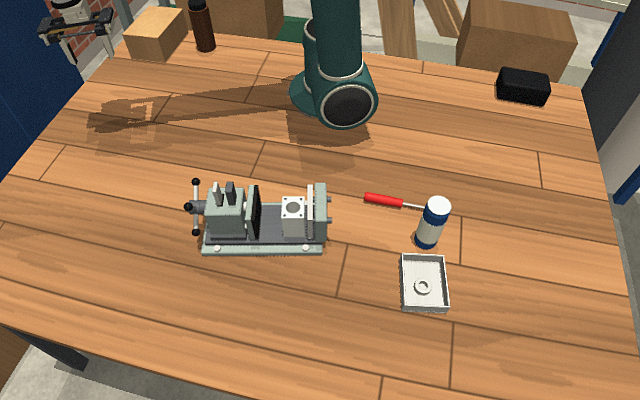

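View pics/top0.png

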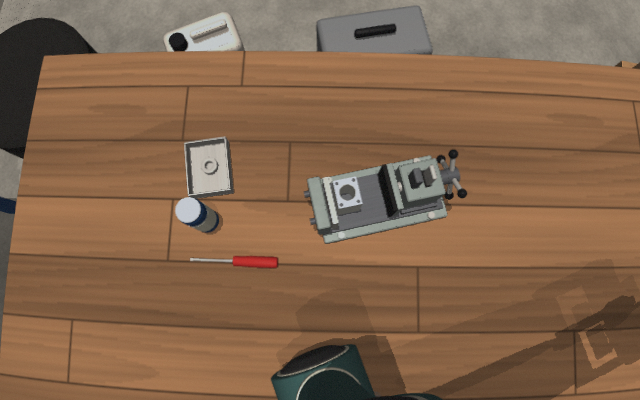

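Run:
```python
from h import *
for n,(a,b,c,e) in dict(scene0=(160,270,170,340),top0=(140,250,295,475)).items():
    z=np.load(n+'.npz'); q=z['p'][a:b,c:e]; cv2.imwrite('pics/'+n+'z.png',cv2.resize(q[:,:,::-1],None,fx=4.4,fy=4.4,interpolation=cv2.INTER_CUBIC))
    Q=cloud(n[:-1],z['d'])
    m=(Q[...,0]>.35)&(Q[...,0]<.9)&(Q[...,1]>-.35)&(Q[...,1]<.25)&(Q[...,2]>.02)&(Q[...,2]<.25)
    for lo,hi in [(.025,.035),(.075,.085),(.114,.121),(.122,.129),(.165,.185)]:
        k=m&(Q[...,2]>lo)&(Q[...,2]<hi); X=Q[k]
        if len(X)>3: 
            r=cv2.minAreaRect(X[:,:2].astype(np.float32)); print(n,lo,len(X),X.mean(0).round(4),r, np.median(X[:,2]))
```

```text
scene0 0.025 1557 [ 0.5778 -0.0187  0.0284] ((0.5434890389442444, 0.04127267003059387), (0.1314004361629486, 0.46403926610946655), 21.682350158691406) 0.0283339086846901
scene0 0.075 333 [ 0.597  -0.0351  0.0803] ((0.5713840126991272, -0.03894074261188507), (0.09741781651973724, 0.3177412450313568), 12.815032958984375) 0.08051975955180068
scene0 0.114 1241 [ 0.5631 -0.0016  0.1177] ((0.5711855888366699, -0.04993313550949097), (0.10935360193252563, 0.31459400057792664), 14.21178150177002) 0.11772571757827455
scene0 0.122 595 [ 0.5936 -0.125   0.1238] ((0.5914311408996582, -0.1427062600851059), (0.08151569962501526, 0.12188383936882019), 10.943629264831543) 0.12361618012903053
scene0 0.165 161 [ 0.5877 -0.1157  0.1723] ((0.5865538716316223, -0.11797773092985153), (0.03034556470811367, 0.04440353065729141), 13.929065704345703) 0.1727778248803229
top0 0.025 2005 [ 0.5398 -0.0169  0.0298] ((0.5358970761299133, 0.04449284076690674), (0.15717466175556183, 0.4654858410358429), 17.516647338867188) 0.029890372267247778
top0 0.075 216 [ 0.5747 -0.0817  0.0803] ((0.5659294724464417, -0.04753872752189636), (0.10168956220149994, 0.31667467951774597), 15.386048316955566) 0.08034432032324779
top0 0.114 1548 [ 0.554  -0.0046  0.1183] ((0.5681729316711426, -0.054511308670043945), (0.10972156375646591, 0.3179812431335449), 13.778705596923828) 0.11854584243247623
top0 0.122 1109 [ 0.5797 -0.1181  0.125 ] ((0.5674506425857544, -0.051568374037742615), (0.09843798726797104, 0.30261045694351196), 15.129002571105957) 0.12497134215820149
top0 0.165 233 [ 0.5823 -0.1178  0.1743] ((0.5833570957183838, -0.12050160765647888), (0.02978336811065674, 0.04365713521838188), 12.584941864013672) 0.17474384081643313
```

View pics/scene0z.png

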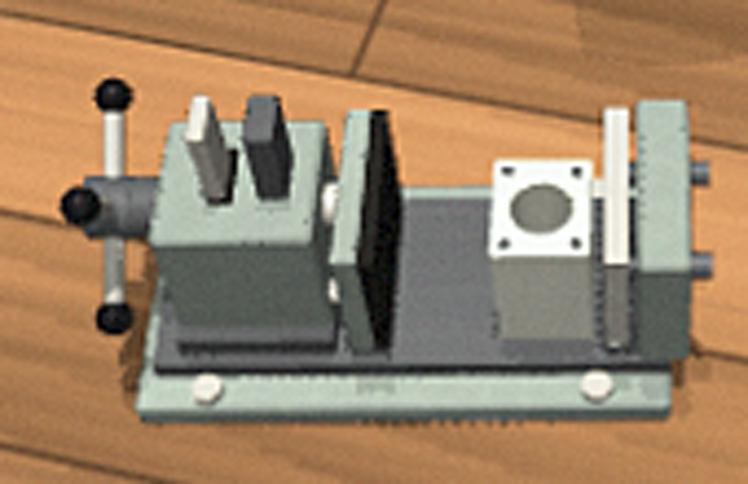

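View pics/top0z.png

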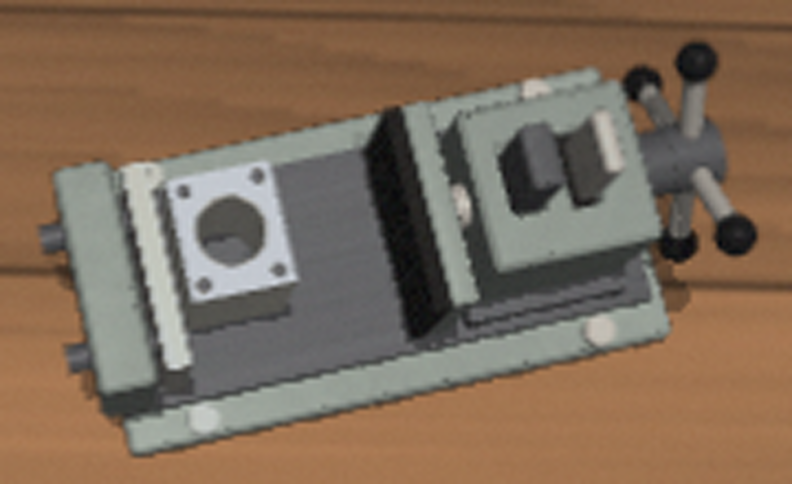

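Run:
```python
from h import *
a0=np.radians(13.5)
ds={n:cloud(n[:-1],np.load(n+'.npz')['d']) for n in ['scene0','top0']}
col={n:np.load(n+'.npz')['p'] for n in ds}
O=np.array([.565,-.05])
def tov(Q,a=a0): 
    d=Q[...,:2]-O; return np.stack([d[...,0]*np.cos(a)+d[...,1]*np.sin(a), -d[...,0]*np.sin(a)+d[...,1]*np.cos(a), Q[...,2]],-1)
for n,Q in ds.items():
    V=tov(Q); W=col[n].astype(int)
    def reg(lab,x,y,z,extra=None):
        m=(V[...,0]>x[0])&(V[...,0]<x[1])&(V[...,1]>y[0])&(V[...,1]<y[1])&(V[...,2]>z[0])&(V[...,2]<z[1])
        if extra is not None:m&=extra
        X=Q[m]
        if len(X)<5: print(n,lab,len(X));return
        r=cv2.minAreaRect(X[:,:2].astype(np.float32)); vc=tov(np.array([*r[0],0])); 
        X2=V[m]; print(n,lab,len(X),'rect v',vc[:2].round(4),np.round(r[1],4),round(r[2],2),'pct x',np.percentile(X2[:,0],[1,50,99]).round(4),'y',np.percentile(X2[:,1],[1,50,99]).round(4),'z',np.median(X2[:,2]).round(4))
    reg('levers',(-.06,.06),(-.14,-.02),(.165,.185))
    reg('carr top',(-.08,.08),(-.2,-.02),(.120,.130))
    reg('top118',(-.1,.1),(-.03,.2),(.112,.124))
    reg('housing',(-.05,.05),(.03,.085),(.106,.114))
    reg('jawplate',(-.1,.1),(-.04,.03),(.112,.124))
    reg('backing',(-.1,.1),(.085,.135),(.112,.124))
    reg('bed30',(-.12,.12),(-.2,.2),(.022,.036))
    reg('base',(-.12,.12),(-.2,.2),(.01,.022))
    reg('handle',(-.1,.1),(-.26,-.13),(.02,.2))
    # profile: y histogram of heights along x~0
    for zz in [(.165,.185)]:
        m=(np.abs(V[...,0])<.1)&(V[...,2]>zz[0])&(V[...,2]<zz[1])&(abs(V[...,1])<.2)
        print(np.histogram(V[m][:,1],bins=np.arange(-.12,-.02,.004)))
```

```text
scene0 levers 161 rect v [ 0.0051 -0.0711] [0.0303 0.0444] 13.93 pct x [-0.0092  0.007   0.02  ] y [-0.0929 -0.0623 -0.049 ] z 0.1728
scene0 carr top 793 rect v [ 0.0039 -0.0883] [0.0824 0.1367] 11.78 pct x [-0.0345  0.0167  0.0435] y [-0.1484 -0.0793 -0.0227] z 0.1232
scene0 top118 1032 rect v [0.0033 0.0636] [0.1101 0.1858] 12.27 pct x [-0.0474  0.0085  0.0579] y [-0.0254  0.1225  0.1555] z 0.1176
scene0 housing 200 rect v [0.014  0.0692] [0.0605 0.0296] 14.95 pct x [-0.016   0.0166  0.0438] y [0.0546 0.0653 0.0846] z 0.1084
scene0 jawplate 441 rect v [ 0.0046 -0.0218] [0.1005 0.036 ] 13.79 pct x [-0.0437  0.0085  0.0538] y [-0.0392 -0.0169 -0.0041] z 0.1176
scene0 backing 297 rect v [0.0042 0.1132] [0.1094 0.0412] 13.09 pct x [-0.0469  0.0068  0.0566] y [0.1132 0.1225 0.1341] z 0.117
scene0 bed30 1706 rect v [0.0173 0.0055] [0.1397 0.2829] 19.8 pct x [-0.0511  0.0378  0.0702] y [-0.1323  0.0249  0.1358] z 0.0282
scene0 base 1236 rect v [ 0.0045 -0.0001] [0.1523 0.2904] 13.91 pct x [-0.0699  0.0675  0.0797] y [-0.1417  0.0053  0.1431] z 0.0163
scene0 handle 516 rect v [ 0.0059 -0.1
[... 1259 characters left out ...]
78] [0.1448 0.2893] 13.53 pct x [-0.0661 -0.0239  0.0685] y [-0.1321  0.0264  0.1215] z 0.0299
top0 base 1578 rect v [ 0.0017 -0.0013] [0.1514 0.2901] 13.63 pct x [-0.0734 -0.0588  0.0763] y [-0.1436  0.003   0.1396] z 0.0178
top0 handle 730 rect v [ 0.0027 -0.1471] [0.1443 0.0341] 13.46 pct x [-0.0566 -0.0028  0.0574] y [-0.1629 -0.1462 -0.1305] z 0.1148
(array([ 0,  0,  0,  0,  0,  0, 11, 29, 47,  5,  0,  0,  0, 23, 31, 36, 33,
       18,  0,  0,  0,  0,  0,  0]), array([-0.12 , -0.116, -0.112, -0.108, -0.104, -0.1  , -0.096, -0.092,
       -0.088, -0.084, -0.08 , -0.076, -0.072, -0.068, -0.064, -0.06 ,
       -0.056, -0.052, -0.048, -0.044, -0.04 , -0.036, -0.032, -0.028,
       -0.024]))
```

```bash
cat >> h.py <<'E'
from scipy.spatial.transform import Rotation as R
A=np.radians(13.5); OV=np.array([.5682,-.0503])
def tov(Q,a=A):
    d=Q[...,:2]-OV; return np.stack([d[...,0]*np.cos(a)+d[...,1]*np.sin(a), -d[...,0]*np.sin(a)+d[...,1]*np.cos(a), Q[...,2]],-1)
def fromv(v):
    v=np.asarray(v,float); return np.array([OV[0]+v[0]*np.cos(A)-v[1]*np.sin(A),OV[1]+v[0]*np.sin(A)+v[1]*np.cos(A),v[2]])
def st(p=True):
    s=arm.read_state(); q=s['eef_rot']; r=R.from_quat([q[1],q[2],q[3],q[0]])
    if p:
        f=s['contact_force']; fv=[f[0]*np.cos(A)+f[1]*np.sin(A),-f[0]*np.sin(A)+f[1]*np.cos(A),f[2]]
        print('t',round(s['clock'],2),'tcp_v',tov(s['ee_pos']).round(4),'F_v',np.round(fv,2),'T',np.round(s['ft_torque'],2),'w',round(s['width'],4))
    return s,r
def plan(v,xdir_deg):
    """target in vise frame (TCP); tool pointing down, tool x at angle (deg, world)"""
    s,r=st(); t=np.radians(xdir_deg); x=np.array([np.cos(t),np.sin(t),0]);z=np.array([0,0,-1.]);y=np.cross(z,x)
    rt=R.from_matrix(np.stack([x,y,z],1)); rel=r.inv()*rt
    print('shift',r.inv().apply(fromv(v)-s['ee_pos']).round(4),'turn',(np.degrees(rel.as_rotvec())/6).round(3),'toolx',r.as_matrix()[:,0].round(3))
E
python3 - <<'E'
from h import *
plan([0,-.07,.218],13.5-90)
for n in ['scene0','top0']:
    z=np.load(n+'.npz'); p=z['p'].astype(int); V=tov(cloud(n[:-1],z['d']))
    print(n)
    # housing top
    m=(V[...,2]>.104)&(V[...,2]<.1135)&(abs(V[...,0])<.06)&(V[...,1]>.03)&(V[...,1]<.12)&(p.min(-1)>150)
    r=cv2.minAreaRect(V[m][:,:2].astype(np.float32)); print('housing',r,np.percentile(V[m][:,1],[1,99]))
    for x0 in (-.035,-.02,0.03,.04,.045):
      m=(abs(V[...,0]-x0)<.003)&(V[...,1]>-.03)&(V[...,1]<.125)&(V[...,2]>.035)
      X=V[m]; c=p[m]; o=np.argsort(X[:,1]); print(x0,[(int(1000*X[i,1]),int(1000*X[i,2]),int(c[i].mean())) for i in o][:60])
    # balls
    dark=(p.max(-1)<50)&(V[...,1]<-.12)&(V[...,1]>-.2)&(abs(V[...,0])<.1)&(V[...,2]<.2)
    k,l,s,ce=cv2.connectedComponentsWithStats(dark.astype(np.uint8))
    for i in range(1,k):
        if s[i,4]>4: print('ball',ce[i].round(1),s[i,4],V[l==i].mean(0).round(4))
E
```

```text
t 0.1 tcp_v [-0.4192 -0.4822  0.218 ] F_v [-0.8   0.42  0.48] T [-0.02  0.03  0.02] w 0.093
shift [-3.299e-01 -4.866e-01  4.000e-04] turn [0.    0.009 1.73 ] toolx [ 0.405 -0.914 -0.001]
scene0
housing ((0.009926879778504372, 0.08048839867115021), (0.058778490871191025, 0.05008193105459213), 1.0924326181411743) [0.05568775 0.10523272]
-0.035 [(-25, 115, 158), (-24, 117, 172), (-22, 118, 198), (-22, 118, 205), (-20, 118, 194), (-19, 120, 191), (-17, 117, 200), (-17, 118, 199), (-14, 119, 209), (-13, 117, 171), (-12, 118, 176), (-11, 115, 22), (-10, 117, 19), (-8, 114, 43), (-8, 113, 33), (-8, 118, 30), (-6, 115, 34), (-6, 115, 39), (-4, 114, 17), (-3, 116, 22), (-3, 97, 1), (-3, 77, 0), (-3, 97, 4), (-3, 55, 2), (-3, 100, 12), (-3, 77, 12), (-3, 81, 11), (-3, 60, 40), (-3, 59, 22), (-3, 104, 40), (-2, 84, 41), (-2, 39, 69), (-2, 42, 73), (114, 115, 245), (114, 118, 244), (116, 118, 231), (116, 118, 230), (118, 117, 232), (121, 115, 240), (121, 115, 241), (123, 115, 216)]
-0.02 [(-23, 116, 189), (-22, 119, 186), (-20, 118, 194), (-20, 118, 198), (-18, 118, 192), (-18, 119, 195), (-16, 
[... 8220 characters left out ...]
15, 40), (-7, 116, 36), (-7, 115, 32), (-6, 109, 20), (-6, 118, 50), (-5, 94, 22), (-5, 84, 28), (-5, 54, 46), (-5, 48, 29), (-5, 88, 60), (-5, 66, 20), (-5, 99, 15), (-5, 80, 18), (-5, 105, 59), (-5, 47, 42), (-5, 103, 33), (-5, 84, 24), (-5, 53, 24), (-5, 117, 23), (-5, 119, 35), (-5, 39, 65), (-5, 74, 57), (-5, 60, 82), (-4, 72, 28), (111, 120, 192), (111, 118, 192), (112, 118, 190), (113, 115, 194), (113, 116, 191), (114, 118, 191), (115, 118, 186), (116, 114, 191), (117, 121, 157), (117, 116, 192)]
ball [452.7 153.8] 62 [ 0.0308 -0.1455  0.1541]
ball [439.9 158.1] 35 [ 0.0467 -0.145   0.0743]
ball [461.7 193.1] 62 [-0.0496 -0.1459  0.1405]
ball [448.4 195.6] 40 [-0.0371 -0.1455  0.0591]
```

>>> apply_moves:
  commands: "-0.02 -0.03 0 0 0 0.2 75; -0.042 -0.062 0 0 0 0.4 75; -0.065 -0.096 0 0 0 0.6 75; -0.088 -0.13 0 0 0 0.8 75; -0.111 -0.164 0 0 0 1 75; -0.134 -0.198 0 0 0 1.2 75; -0.157 -0.232 0 0 0 1.5 75; -0.18 -0.266 0 0 0 1.73 75"
  newtons: 20

```text
clock: 0.77
ee_pos: [0.4441, -0.3429, 0.218]
eef_rot: [-0.0, 0.785, -0.62, -0.0]
contact_force: [0.7, -0.5, -0.1]
width: 0.0698
```

```bash
python3 -c "
from h import *
plan([0,-.071,.2],-76.5)"
```

```text
t 0.77 tcp_v [-0.189  -0.2555  0.218 ] F_v [ 0.55 -0.66 -0.12] T [ 0.01  0.05 -0.  ] w 0.0698
shift [-0.1848 -0.1887  0.0182] turn [ 0.002  0.01  -0.017] toolx [ 0.232 -0.973 -0.001]
```

>>> apply_moves:
  commands: "-0.026 -0.027 0 0 0 0 70; -0.054 -0.055 0 0 0 0 70; -0.082 -0.084 0 0 0 0 70; -0.11 -0.112 0 0 0 0 70; -0.138 -0.14 0 0 0 0 70; -0.164 -0.167 0.005 0 0 0 70; -0.185 -0.189 0.01 0 0 0 70; -0.185 -0.189 0.018 0 0 0 70"

```text
clock: 1.43
ee_pos: [0.587, -0.115, 0.1999]
eef_rot: [-0.001, 0.786, -0.618, -0.001]
contact_force: [0.9, 0.1, -0.1]
width: 0.0648
```

```bash
python3 -c "
from h import *
plan([0,-.071,.138],-76.5)
for n in ['scene','top']: grab(n,n+'1')
for n,(a,b,c,e) in dict(scene1=(140,270,160,340),top1=(130,250,295,475)).items():
    z=np.load(n+'.npz'); q=z['p'][a:b,c:e]; cv2.imwrite('pics/'+n+'z.png',cv2.resize(q[:,:,::-1],None,fx=4.4,fy=4.4,interpolation=cv2.INTER_CUBIC))
"
```

```text
t 1.43 tcp_v [ 0.0032 -0.0673  0.1999] F_v [ 0.91 -0.07 -0.14] T [-0.03 -0.03  0.01] w 0.0648
shift [0.0038 0.0033 0.0619] turn [-0.004  0.019  0.017] toolx [ 0.235 -0.972 -0.002]
```

View pics/scene1z.png

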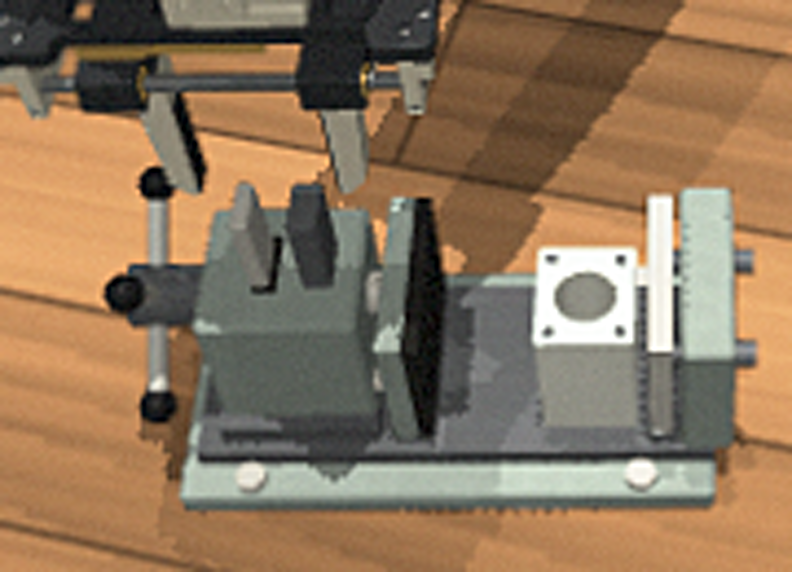

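View pics/top1z.png

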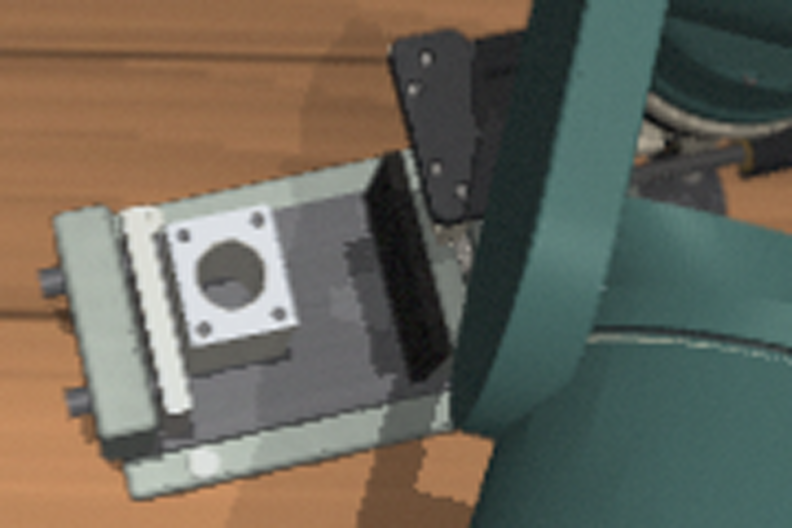

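>>> apply_moves:
  commands: "0.004 0.003 0 0 0 0 70; 0.004 0.003 0.012 0 0 0 70; 0.004 0.003 0.028 0 0 0 70; 0.004 0.003 0.044 0 0 0 70; 0.004 0.003 0.057 0 0 0 70; 0.004 0.003 0.063 0 0 0 70; 0.004 0.003 0.063 0 0 0 70; 0.004 0.003 0.063 0 0 0 60"

```text
clock: 2.2
ee_pos: [0.5825, -0.123, 0.1356]
eef_rot: [0.0, 0.785, -0.619, -0.002]
contact_force: [0.2, 0.1, 0.3]
width: 0.0618
```

```bash
python3 -c "
from h import *
plan([0,-.071,.138],-76.5)
for n in ['scene']: grab(n,n+'2')
for n,(a,b,c,e) in dict(scene2=(140,270,160,340)).items():
    z=np.load(n+'.npz'); q=z['p'][a:b,c:e]; cv2.imwrite('pics/'+n+'z.png',cv2.resize(q[:,:,::-1],None,fx=4.4,fy=4.4,interpolation=cv2.INTER_CUBIC))
"
```

```text
t 2.2 tcp_v [-0.0031 -0.0741  0.1356] F_v [0.19 0.11 0.33] T [ 0.03 -0.03 -0.  ] w 0.0618
shift [-0.0031 -0.003  -0.0024] turn [ 0.025  0.021 -0.003] toolx [ 0.233 -0.972 -0.002]
```

View pics/scene2z.png

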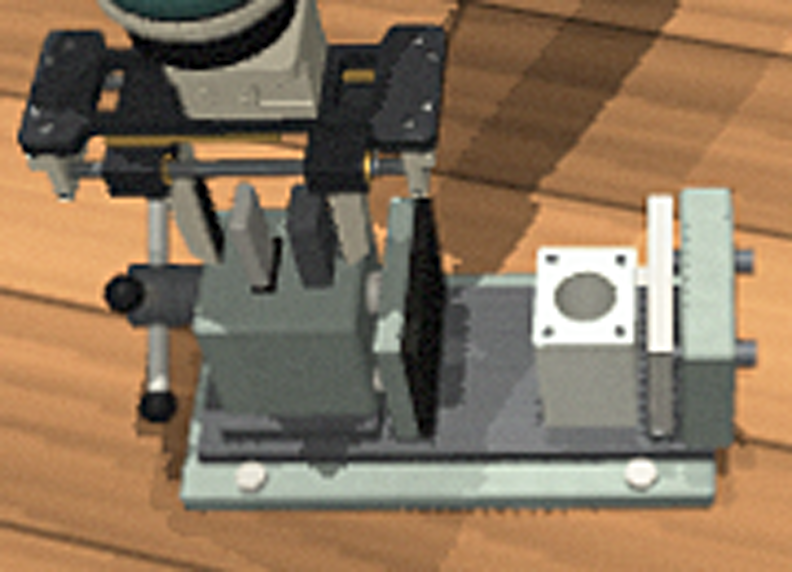

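>>> apply_moves:
  commands: "-0.002 -0.003 0 0 0 0 55; -0.003 -0.003 0 0 0 0 50; -0.004 -0.003 0 0 0 0 45; -0.006 -0.003 0 0 0 0 40; -0.008 -0.003 0 0 0 0 33; -0.009 -0.003 0 0 0 0 25; -0.0095 -0.003 0 0 0 0 20; -0.0095 -0.003 0 0 0 0 20"
  newtons: 18

```text
clock: 2.92
ee_pos: [0.5837, -0.1128, 0.1366]
eef_rot: [-0.0, 0.785, -0.619, -0.001]
contact_force: [2.6, 2.2, 4.2]
width: 0.0291
```

```bash
python3 -c "
from h import *
plan([0,-.0645,.136],-76.5)
"
```

```text
t 2.92 tcp_v [ 0.0005 -0.0644  0.1366] F_v [3.07 1.52 4.2 ] T [ 0.2  -0.25  0.07] w 0.0291
shift [0.0001 0.0005 0.0006] turn [0.011 0.015 0.001] toolx [ 0.234 -0.972 -0.002]
```

>>> apply_moves:
  commands: "0 0 0 0 0 0 15; 0 0 0 0 0 0 15; 0 0 0 0 0 0 15; 0 0 0 0 0 0 15; -0.001 0 0 0 0 0 15; -0.002 0 0 0 0 0 15; -0.003 0 0 0 0 0 15; -0.004 0 0 0 0 0 15"
  newtons: 18

```text
clock: 3.58
ee_pos: [0.5828, -0.109, 0.1366]
eef_rot: [0.0, 0.785, -0.619, -0.001]
contact_force: [2.4, -2.9, 2.1]
width: 0.029
```

```bash
python3 -c "
from h import *
plan([0,-.0645,.136],-76.5)
"
```

```text
t 3.58 tcp_v [ 0.0005 -0.0605  0.1366] F_v [ 1.67 -3.41  2.1 ] T [-0.53 -0.4   0.01] w 0.029
shift [0.004  0.0005 0.0006] turn [0.011 0.013 0.   ] toolx [ 0.233 -0.972 -0.001]
```

>>> apply_moves:
  commands: "-0.004 0 0 0 0 0 15; -0.01 0 0 0 0 0 15; -0.016 0 0 0 0 0 15; -0.022 0 0 0 0 0 15; -0.028 0 0 0 0 0 15; -0.034 0 0 0 0 0 15; -0.038 0 0 0 0 0 15; -0.04 0 0 0 0 0 15"
  newtons: 22

```text
clock: 4.25
ee_pos: [0.5731, -0.0694, 0.1365]
eef_rot: [0.0, 0.785, -0.619, -0.001]
contact_force: [0.2, -2.8, 1.8]
width: 0.0289
```

```bash
python3 -c "
from h import *
plan([0,-.0645,.136],-76.5)
for n in ['scene']: grab(n,n+'3')
for n,(a,b,c,e) in dict(scene3=(140,270,160,340)).items():
    z=np.load(n+'.npz'); q=z['p'][a:b,c:e]; cv2.imwrite('pics/'+n+'z.png',cv2.resize(q[:,:,::-1],None,fx=4.4,fy=4.4,interpolation=cv2.INTER_CUBIC))
    V=tov(cloud('scene',z['d'])); p=z['p'].astype(int)
    m=(V[...,2]>.05)&(V[...,2]<.108)&(abs(V[...,0])<.05)&(V[...,1]>-.02)&(V[...,1]<.055)&(p.max(-1)<60); print('jaw face',np.median(V[m][:,1]),m.sum())
"
```

```text
t 4.25 tcp_v [ 0.0003 -0.0197  0.1365] F_v [-0.5  -2.79  1.83] T [-0.73 -0.08  0.05] w 0.0289
shift [0.0448 0.0004 0.0005] turn [0.015 0.014 0.005] toolx [ 0.234 -0.972 -0.002]
jaw face 0.04102812287546742 107
```

View pics/scene3z.png

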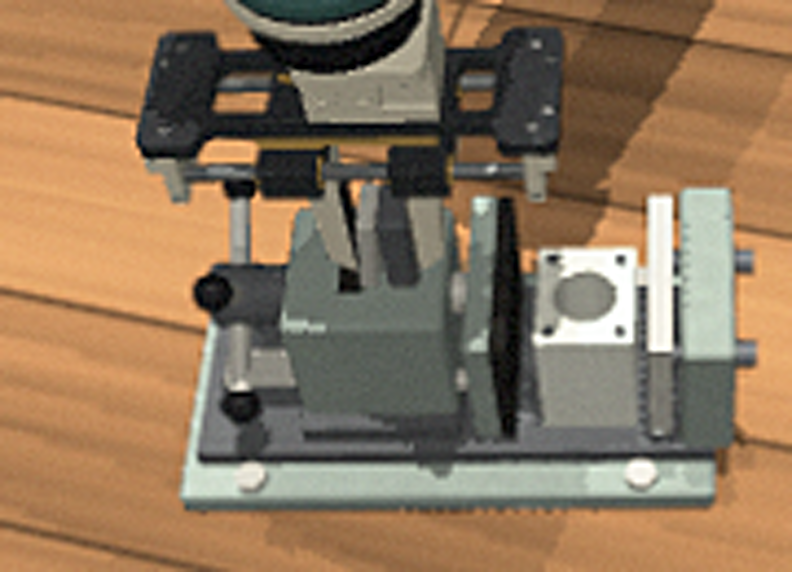

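>>> apply_moves:
  commands: "-0.003 0 0 0 0 0 15; -0.006 0 0 0 0 0 15; -0.009 0 0 0 0 0 15; -0.011 0 0 0 0 0 15; -0.013 0 0 0 0 0 15; -0.0145 0 0 0 0 0 15; -0.016 0 0 0 0 0 15; -0.0175 0 0 0 0 0 15"

```text
clock: 4.97
ee_pos: [0.569, -0.0523, 0.1365]
eef_rot: [0.0, 0.785, -0.619, -0.001]
contact_force: [2.1, -5.3, 1.1]
width: 0.0286
```

```bash
python3 -c "
from h import *
plan([0,-.0645,.136],-76.5)
"
```

```text
t 4.97 tcp_v [ 0.0003 -0.0022  0.1365] F_v [ 0.8  -5.63  1.06] T [-1.08 -0.24  0.06] w 0.0286
shift [0.0623 0.0003 0.0005] turn [0.016 0.014 0.004] toolx [ 0.234 -0.972 -0.001]
```

>>> apply_moves:
  commands: "-0.0003 0 0 0 0 0 15; -0.0006 0 0 0 0 0 15; -0.0009 0 0 0 0 0 15; -0.0012 0 0 0 0 0 15; -0.0015 0 0 0 0 0 15; -0.0018 0 0 0 0 0 15; -0.002 0 0 0 0 0 15; -0.002 0 0 0 0 0 15"

```text
clock: 5.63
ee_pos: [0.5686, -0.0505, 0.1365]
eef_rot: [0.0, 0.785, -0.619, -0.001]
contact_force: [-0.2, -4.8, 1.5]
width: 0.0286
```

```bash
python3 -c "
from h import *
plan([0,-.0645,.136],-76.5)
for n in ['scene']: grab(n,n+'4')
for n,(a,b,c,e) in dict(scene4=(140,270,160,340)).items():
    z=np.load(n+'.npz'); q=z['p'][a:b,c:e]; cv2.imwrite('pics/'+n+'z.png',cv2.resize(q[:,:,::-1],None,fx=4.4,fy=4.4,interpolation=cv2.INTER_CUBIC))
"
```

```text
t 5.63 tcp_v [ 0.0003 -0.0003  0.1365] F_v [-1.29 -4.65  1.53] T [-1.09 -0.26  0.07] w 0.0286
shift [0.0642 0.0003 0.0005] turn [0.016 0.012 0.002] toolx [ 0.234 -0.972 -0.001]
```

View pics/scene4z.png

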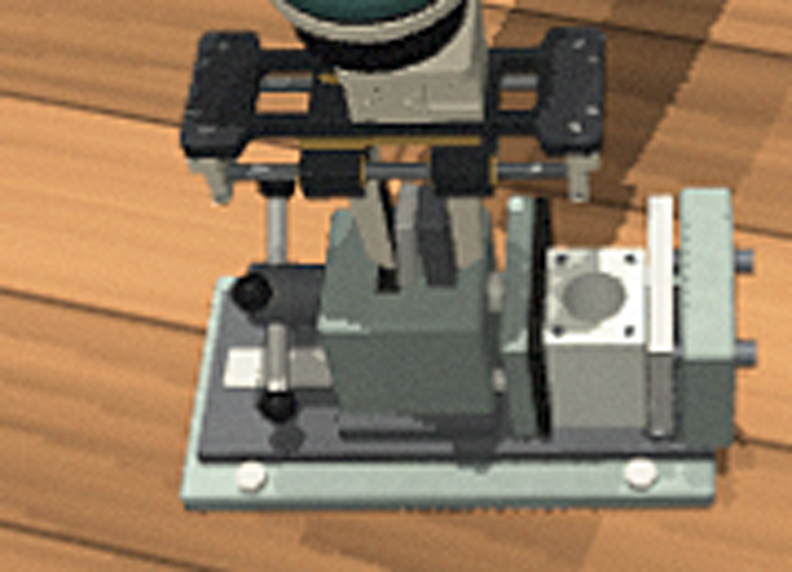

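>>> apply_moves:
  commands: "-0.0003 0 0 0 0 0 15; -0.0006 0 0 0 0 0 15; -0.0009 0 0 0 0 0 15; -0.0012 0 0 0 0 0 15; -0.0015 0 0 0 0 0 15; -0.0018 0 0 0 0 0 15; -0.002 0 0 0 0 0 15; -0.002 0 0 0 0 0 15"

```text
clock: 6.35
ee_pos: [0.5681, -0.0486, 0.1366]
eef_rot: [0.0, 0.785, -0.619, -0.001]
contact_force: [0.6, -5.4, 1.2]
width: 0.0292
```

```bash
python3 -c "
from h import *
st()
"
```

```text
t 6.35 tcp_v [0.0003 0.0017 0.1366] F_v [-0.67 -5.44  1.16] T [-1.05 -0.15  0.02] w 0.0292
```

>>> apply_moves:
  commands: "-0.0002 0 0 0 0 0 15; -0.0004 0 0 0 0 0 15; -0.0006 0 0 0 0 0 15; -0.0008 0 0 0 0 0 15; -0.001 0 0 0 0 0 15; -0.0012 0 0 0 0 0 15; -0.0014 0 0 0 0 0 15; -0.0014 0 0 0 0 0 15"

```text
clock: 7.02
ee_pos: [0.5679, -0.0478, 0.1366]
eef_rot: [0.001, 0.785, -0.619, -0.0]
contact_force: [2.6, -9.6, -0.0]
width: 0.0287
```

```bash
python3 -c "
from h import *
st()
"
```

```text
t 7.02 tcp_v [0.0003 0.0025 0.1366] F_v [ 0.24 -9.98 -0.01] T [-1.77 -0.42  0.07] w 0.0287
```

>>> apply_moves:
  commands: "0 0 0 0 0 0 35; 0 0 0 0 0 0 45; 0 0 0 0 0 0 55; 0.004 0 0 0 0 0 65; 0.007 0 0 0 0 0 65; 0.007 0 0 0 0 0 65; 0.007 0 0 0 0 0 65; 0.007 0 0 0 0 0 65"

```text
clock: 7.68
ee_pos: [0.5694, -0.0544, 0.1364]
eef_rot: [0.001, 0.785, -0.619, -0.001]
contact_force: [0.0, -0.7, 0.5]
width: 0.0604
```

```bash
python3 -c "
from h import *
st()
"
```

```text
t 7.68 tcp_v [ 0.0002 -0.0042  0.1364] F_v [-0.13 -0.66  0.5 ] T [-0.03  0.05 -0.07] w 0.0604
```

>>> apply_moves:
  commands: "0 0 -0.01 0 0 0 65; 0 0 -0.025 0 0 0 65; 0 0 -0.045 0 0 0 65; 0 0 -0.065 0 0 0 60; 0 0 -0.08 0 0 0 40; 0 0.02 -0.085 0 0 0 20; 0.01 0.05 -0.085 0 0 0 0; 0.03 0.075 -0.085 0 0 0 0"

```text
clock: 8.35
ee_pos: [0.5026, -0.1002, 0.2224]
eef_rot: [0.0, 0.786, -0.618, -0.001]
contact_force: [0.4, -1.0, 0.5]
width: 0.0331
```

```bash
cat > look.py <<'E'
from h import *
import sys
k=sys.argv[1]; st()
for n,(a,b,c,e) in dict(scene=(140,270,160,340),top=(130,250,295,475)).items():
    p,d=grab(n,n+k)
    q=p[a:b,c:e]; cv2.imwrite('pics/'+n+k+'z.png',cv2.resize(q[:,:,::-1],None,fx=4.4,fy=4.4,interpolation=cv2.INTER_CUBIC))
    V=tov(cloud(n,d)); p=p.astype(int)
    m=(V[...,2]>.165)&(V[...,2]<.18)&(abs(V[...,0])<.025)&(V[...,1]>-.04)&(V[...,1]<.03); print(n,'levers y',np.percentile(V[m][:,1],[1,50,99]) if m.any() else None)
    m=(V[...,2]>.10)&(V[...,2]<.1135)&(abs(V[...,0])<.06)&(V[...,1]>.03)&(V[...,1]<.13)&(p.min(-1)>140)
    print('housing y', np.percentile(V[m][:,1],[2,98]))
    dark=(p.max(-1)<50)&(V[...,1]<-.05)&(V[...,1]>-.12)&(abs(V[...,0])<.1)&(V[...,2]<.175)&(V[...,2]>.035)
    kk,l,s,ce=cv2.connectedComponentsWithStats(dark.astype(np.uint8))
    for i in range(1,kk):
        if s[i,4]>8: print('ball',ce[i].round(1),s[i,4],V[l==i].mean(0).round(4))
E
python3 look.py 5
```

```text
t 8.35 tcp_v [-0.0754 -0.0332  0.2224] F_v [ 0.2  -1.07  0.5 ] T [ 0.03 -0.   -0.03] w 0.0331
scene levers y [-0.0252922   0.00523339  0.01775672]
housing y [0.03426848 0.1122373 ]
ball [223.7 180.9] 43 [-0.0434 -0.0788  0.1378]
ball [217.7 206.4] 61 [ 0.0375 -0.0793  0.1502]
ball [223.6 232. ] 48 [ 0.0524 -0.0789  0.0708]
top levers y [-0.0279556  -0.01775409  0.01573286]
housing y [0.03344387 0.10946029]
ball [410.1 165.2] 18 [ 0.0456 -0.0763  0.0712]
```

View pics/scene5z.png

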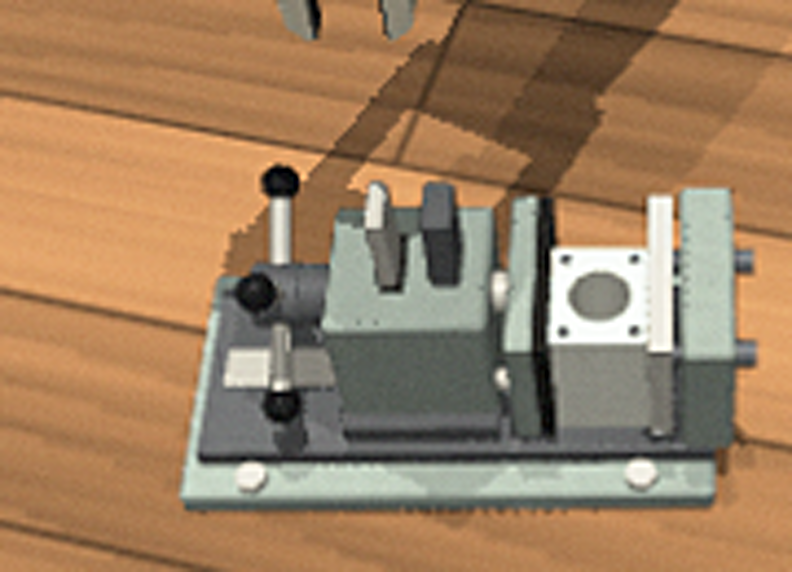

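View pics/top5z.png

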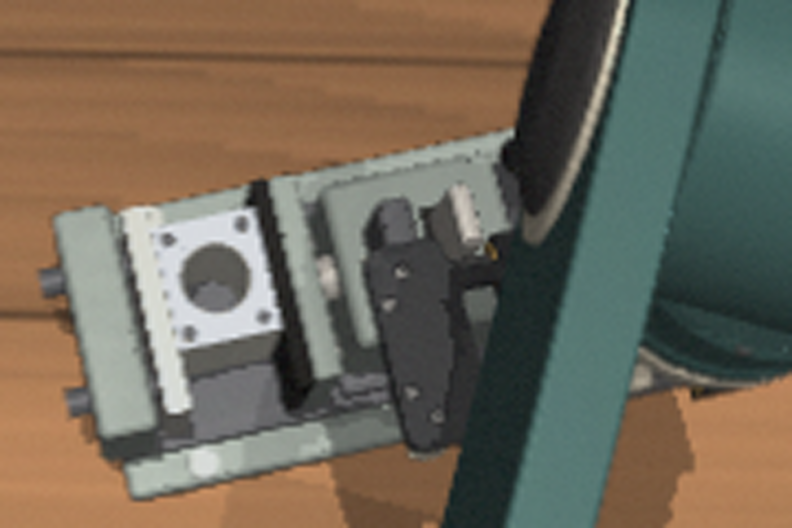

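>>> apply_moves:
  commands: "0.015 0.004 0 0 0 0 0; 0.035 0.005 0 0 0 0 0; 0.05 0.005 0 0 0 0 0; 0.051 0.005 0.01 0 0 0 0; 0.051 0.005 0.025 0 0 0 0; 0.051 0.005 0.04 0 0 0 0; 0.051 0.005 0.055 0 0 0 0; 0.051 0.005 0.06 0 0 0 0"
  newtons: 20

```text
clock: 9.12
ee_pos: [0.5079, -0.1525, 0.159]
eef_rot: [0.001, 0.785, -0.62, -0.002]
contact_force: [-0.2, -0.3, -0.7]
width: 0.0005
```

```bash
python3 look.py 6; python3 -c "
from h import *
plan([-.08,-.083,.128],-76.5)"
```

```text
t 9.12 tcp_v [-0.0825 -0.0853  0.159 ] F_v [-0.27 -0.21 -0.66] T [ 0.06 -0.01 -0.04] w 0.0005
scene levers y [-0.02515817  0.0046587   0.01772605]
housing y [0.03443379 0.11231473]
ball [223.4 181.1] 50 [-0.043  -0.0795  0.1375]
ball [217.7 206.3] 63 [ 0.0375 -0.0792  0.1507]
ball [223.6 232. ] 48 [ 0.0523 -0.079   0.0706]
top levers y [-0.02771088  0.00266184  0.01571972]
housing y [0.03320799 0.10933484]
ball [422.3 160.3] 55 [ 0.0303 -0.0807  0.1544]
ball [411.6 164.3] 31 [ 0.0464 -0.0794  0.0735]
ball [429.2 201.4] 22 [-0.0516 -0.0768  0.1379]
ball [424.  201.6] 9 [-0.0383 -0.0885  0.0594]
t 9.22 tcp_v [-0.0822 -0.0857  0.1609] F_v [ 0.5  -0.11 -0.13] T [-0.    0.06 -0.  ] w 0.0005
shift [-0.0027 -0.0023  0.0329] turn [ 0.03   0.011 -0.011] toolx [ 0.232 -0.973 -0.001]
```

View pics/scene6z.png

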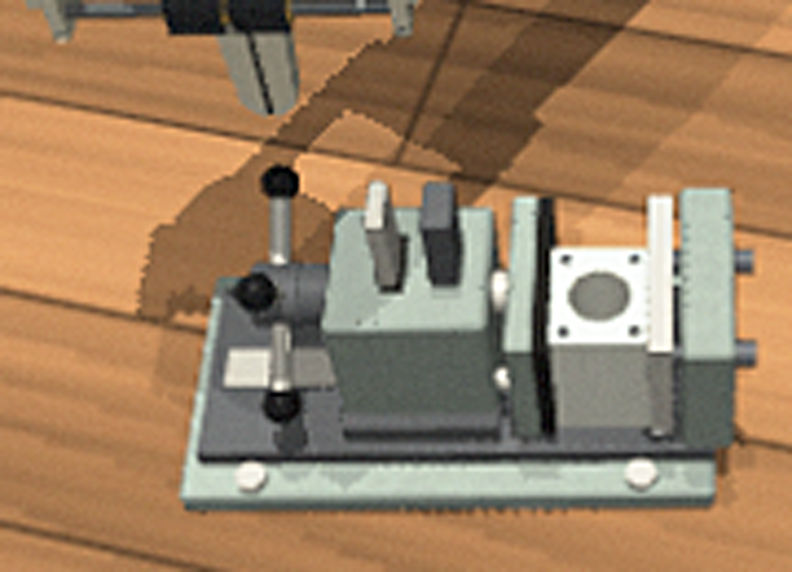

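>>> apply_moves:
  commands: "-0.002 -0.002 0.01 0 0 0 0; -0.002 -0.002 0.022 0 0 0 0; -0.002 -0.002 0.032 0 0 0 0; -0.002 -0.002 0.036 0 0 0 0; -0.002 -0.004 0.036 0 0 0 0; -0.002 -0.006 0.036 0 0 0 0; -0.002 -0.009 0.036 0 0 0 0; -0.002 -0.01 0.036 0 0 0 0"

```text
clock: 9.88
ee_pos: [0.5181, -0.1486, 0.1255]
eef_rot: [0.001, 0.785, -0.62, -0.001]
contact_force: [-0.8, -0.2, 0.2]
width: 0.0006
```

```bash
python3 -c "
from h import *
plan([-.07,-.083,.125],-76.5)"
```

```text
t 9.88 tcp_v [-0.0717 -0.0839  0.1255] F_v [-0.81 -0.01  0.21] T [-0.    0.04 -0.01] w 0.0006
shift [-0.0009 -0.0017  0.0005] turn [ 0.022  0.007 -0.011] toolx [ 0.232 -0.973 -0.001]
```

>>> apply_moves:
  commands: "0 -0.002 0 0 0 0 0; 0 -0.003 0 0 0 0 0; 0 -0.004 0 0 0 0 0; 0 -0.005 0 0 0 0 0; 0 -0.006 0 0 0 0 0; 0 -0.007 0 0 0 0 0; 0 -0.008 0 0 0 0 0; 0 -0.008 0 0 0 0 0"

```text
clock: 10.55
ee_pos: [0.5232, -0.1475, 0.1257]
eef_rot: [0.003, 0.785, -0.62, -0.003]
contact_force: [-31.2, -4.1, 16.3]
width: 0.0007
```

```bash
cat > tq.py <<'E'
from h import *
s,r=st()
v=tov(s['ee_pos']); f=s['contact_force']; fx=-(f[0]*np.cos(A)+f[1]*np.sin(A)); fz=-f[2]
# ball centre: x=tcp+.0075+.01
bx=v[0]+.0175
th=np.arcsin(np.clip(bx/.058,-1,1)); zc=.058*np.cos(th)
print('theta deg',np.degrees(th).round(1),'screw(theta+pi/2)',(th+np.pi/2).round(3),'T',(zc*fx-(bx-.01)*fz).round(3),'zc*fx',(zc*fx).round(3))
E
python3 tq.py
```

```text
t 10.55 tcp_v [-0.0665 -0.084   0.1257] F_v [-31.3    3.25  16.27] T [-0.77  5.5   0.1 ] w 0.0007
theta deg -57.6 screw(theta+pi/2) 0.566 T 0.013 zc*fx 0.973
```

>>> apply_moves:
  commands: "0 -0.001 -0.0015 0 0 0 0; 0 -0.002 -0.0028 0 0 0 0; 0 -0.003 -0.0041 0 0 0 0; 0 -0.0042 -0.0057 0 0 0 0; 0 -0.0053 -0.007 0 0 0 0; 0 -0.0064 -0.0082 0 0 0 0; 0 -0.0076 -0.0094 0 0 0 0; 0 -0.0076 -0.0094 0 0 0 0"

```text
clock: 11.22
ee_pos: [0.5295, -0.1461, 0.1357]
eef_rot: [0.005, 0.785, -0.62, -0.004]
contact_force: [-16.5, -2.2, 11.2]
width: 0.0005
```

```bash
python3 tq.py; python3 look.py 7
```

```text
t 11.22 tcp_v [-0.06   -0.0841  0.1357] F_v [-16.59   1.7   11.15] T [-0.27  2.86  0.02] w 0.0005
theta deg -47.1 screw(theta+pi/2) 0.749 T 0.07 zc*fx 0.655
t 11.22 tcp_v [-0.06   -0.0841  0.1357] F_v [-16.59   1.7   11.15] T [-0.27  2.86  0.02] w 0.0005
scene levers y [-0.02601984  0.00454689  0.01755338]
housing y [0.03434516 0.11226443]
ball [222.3 180.9] 52 [-0.037  -0.0796  0.1458]
ball [217.5 211.3] 67 [ 0.0459 -0.0798  0.1437]
ball [224.6 231.3] 48 [ 0.0452 -0.079   0.0623]
top levers y [-0.02779201  0.00498801  0.01537785]
housing y [0.03296997 0.10934147]
ball [420.5 157.4] 56 [ 0.0388 -0.0807  0.1474]
ball [411.9 168.3] 37 [ 0.0393 -0.08    0.065 ]
```

View pics/scene7z.png

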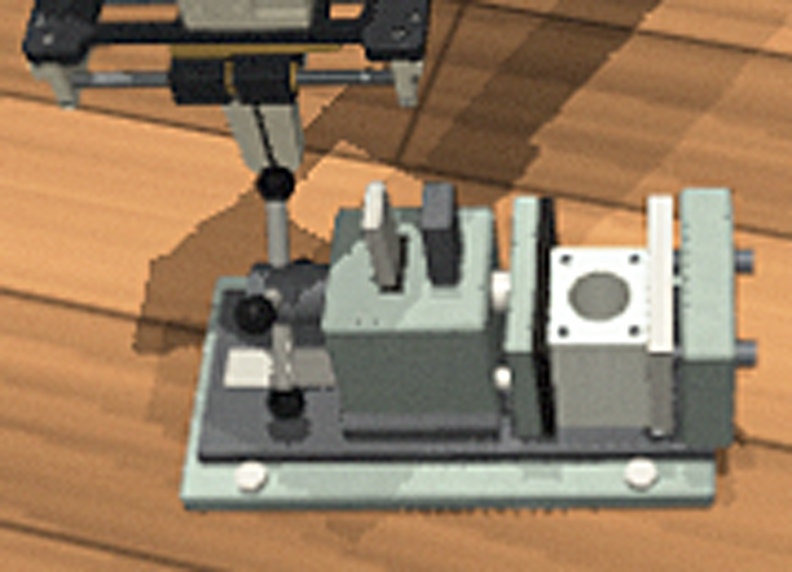

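>>> apply_moves:
  commands: "0 0 -0.002 0 0 0 0; 0 -0.0015 -0.004 0 0 0 0; 0 -0.003 -0.0055 0 0 0 0; 0 -0.0045 -0.007 0 0 0 0; 0 -0.006 -0.0085 0 0 0 0; 0 -0.0075 -0.0095 0 0 0 0; 0 -0.0085 -0.0105 0 0 0 0; 0 -0.009 -0.0115 0 0 0 0"

```text
clock: 11.98
ee_pos: [0.5383, -0.1441, 0.1472]
eef_rot: [0.005, 0.785, -0.62, -0.005]
contact_force: [-5.7, -1.3, 0.2]
width: 0.0003
```

```bash
python3 tq.py; python3 look.py 8
```

```text
t 11.98 tcp_v [-0.051  -0.0842  0.1472] F_v [-5.87  0.12  0.19] T [-0.22  0.88  0.05] w 0.0003
theta deg -35.3 screw(theta+pi/2) 0.955 T 0.27 zc*fx 0.278
t 11.98 tcp_v [-0.051  -0.0842  0.1472] F_v [-5.87  0.12  0.19] T [-0.22  0.88  0.05] w 0.0003
scene levers y [-0.02676157  0.0044119   0.01742382]
housing y [0.03442638 0.11220806]
ball [221.3 182.5] 53 [-0.0261 -0.0791  0.1532]
ball [228.5 196.1] 22 [-0.0476 -0.0787  0.0747]
ball [217.8 216.3] 56 [ 0.0526 -0.0801  0.1345]
ball [225.6 230.1] 43 [ 0.0368 -0.0793  0.0543]
top levers y [-0.02783934  0.00745253  0.01531846]
housing y [0.03284531 0.1092972 ]
ball [418.6 155.3] 55 [ 0.0463 -0.0809  0.1379]
ball [413.  171.4] 22 [ 0.0332 -0.0824  0.0591]
```

>>> apply_moves:
  commands: "0 -0.001 0 0 0 0 0; 0 -0.0025 -0.0005 0 0 0 0; 0 -0.004 -0.001 0 0 0 0; 0 -0.0055 -0.0015 0 0 0 0; 0 -0.007 -0.002 0 0 0 0; 0 -0.008 -0.0025 0 0 0 0; 0 -0.009 -0.003 0 0 0 0; 0 -0.009 -0.0035 0 0 0 0"

```text
clock: 12.75
ee_pos: [0.5471, -0.1421, 0.1511]
eef_rot: [0.005, 0.785, -0.62, -0.005]
contact_force: [-5.0, -1.1, 1.5]
width: 0.0007
```

```bash
python3 tq.py; python3 look.py 9
```

```text
t 12.75 tcp_v [-0.0419 -0.0843  0.1511] F_v [-5.09  0.13  1.53] T [-0.15  1.04 -0.01] w 0.0007
theta deg -24.9 screw(theta+pi/2) 1.136 T 0.215 zc*fx 0.268
t 12.75 tcp_v [-0.0419 -0.0843  0.1511] F_v [-5.09  0.13  1.53] T [-0.15  1.04 -0.01] w 0.0007
scene levers y [-0.02820054  0.00410218  0.01707548]
housing y [0.03442726 0.11267518]
ball [220.2 184.2] 57 [-0.0178 -0.0797  0.1576]
ball [227.8 192.8] 31 [-0.051  -0.0795  0.0833]
ball [218.5 220.4] 53 [ 0.0577 -0.0795  0.1263]
ball [226.3 227.8] 44 [ 0.0274 -0.0794  0.0496]
top levers y [-0.00086394  0.00789868  0.01502561]
housing y [0.03253023 0.10925719]
ball [417.1 154.4] 56 [ 0.0511 -0.081   0.1289]
```

View pics/scene9z.png

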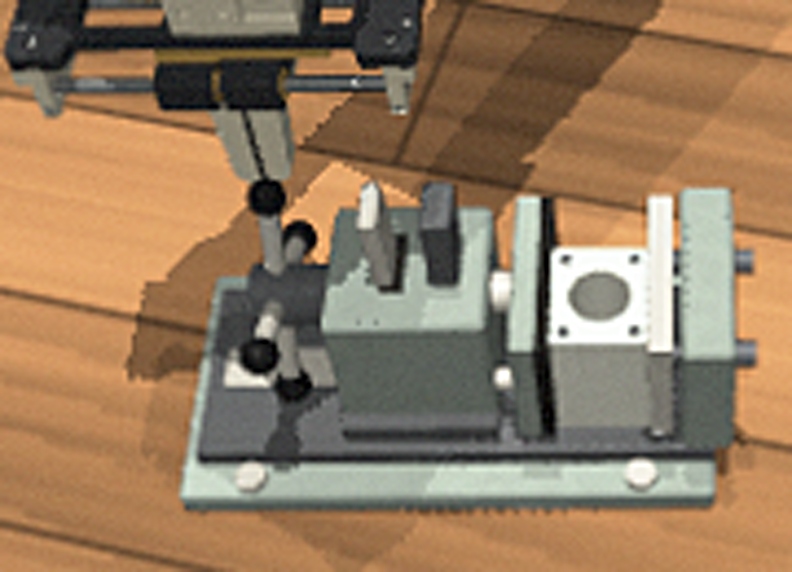

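>>> apply_moves:
  commands: "0 -0.001 0 0 0 0 0; 0 -0.0025 0 0 0 0 0; 0 -0.004 -0.0005 0 0 0 0; 0 -0.0055 -0.001 0 0 0 0; 0 -0.0065 -0.001 0 0 0 0; 0 -0.0075 -0.0015 0 0 0 0; 0 -0.0085 -0.0015 0 0 0 0; 0 -0.009 -0.0015 0 0 0 0"

```text
clock: 13.52
ee_pos: [0.5558, -0.1401, 0.1529]
eef_rot: [0.005, 0.785, -0.62, -0.005]
contact_force: [-8.2, -0.9, 6.7]
width: 0.0002
```

```bash
python3 tq.py
```

```text
t 13.52 tcp_v [-0.033  -0.0844  0.1529] F_v [-8.22  1.09  6.67] T [-0.13  1.42  0.06] w 0.0002
theta deg -15.5 screw(theta+pi/2) 1.301 T 0.289 zc*fx 0.459
```

>>> apply_moves:
  commands: "0 -0.001 -0.0005 0 0 0 0; 0 -0.0015 -0.001 0 0 0 0; 0 -0.002 -0.0015 0 0 0 0; 0 -0.0025 -0.002 0 0 0 0; 0 -0.003 -0.002 0 0 0 0; 0 -0.0035 -0.002 0 0 0 0; 0 -0.004 -0.002 0 0 0 0; 0 -0.004 -0.002 0 0 0 0"

```text
clock: 14.18
ee_pos: [0.5598, -0.1391, 0.155]
eef_rot: [0.005, 0.785, -0.62, -0.005]
contact_force: [-3.6, -0.8, -0.0]
width: 0.0002
```

```bash
python3 tq.py; python3 look.py 10
```

```text
t 14.18 tcp_v [-0.0289 -0.0844  0.155 ] F_v [-3.74  0.05 -0.04] T [-0.05  0.96  0.06] w 0.0002
theta deg -11.3 screw(theta+pi/2) 1.373 T 0.213 zc*fx 0.213
t 14.18 tcp_v [-0.0289 -0.0844  0.155 ] F_v [-3.74  0.05 -0.04] T [-0.05  0.96  0.06] w 0.0002
scene levers y [-0.03025882  0.00371123  0.01678182]
housing y [0.03429578 0.11225867]
ball [222.  188.1] 85 [-0.0226 -0.0795  0.1375]
ball [222.3 225. ] 86 [ 0.0442 -0.0796  0.0876]
top levers y [-0.00052327  0.00750004  0.01505391]
housing y [0.03284604 0.10930479]
ball [415.5 154.7] 48 [ 0.0546 -0.0813  0.1161]
```

View pics/scene10z.png

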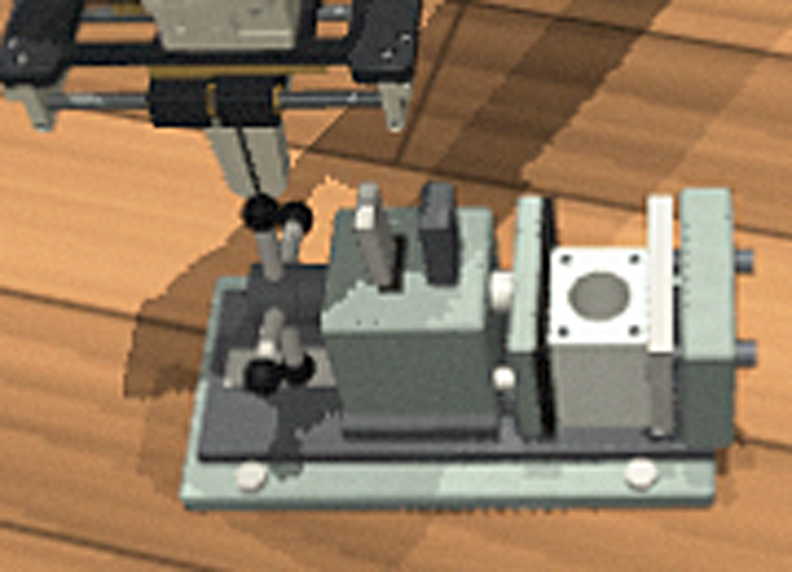

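>>> apply_moves:
  commands: "0 -0.001 0 0 0 0 0; 0 -0.0015 0 0 0 0 0; 0 -0.002 0 0 0 0 0; 0 -0.0025 -0.0003 0 0 0 0; 0 -0.003 -0.0005 0 0 0 0; 0 -0.0035 -0.0005 0 0 0 0; 0 -0.004 -0.0005 0 0 0 0; 0 -0.0045 -0.0005 0 0 0 0"

```text
clock: 14.95
ee_pos: [0.5642, -0.1381, 0.156]
eef_rot: [0.005, 0.785, -0.62, -0.004]
contact_force: [-6.5, -0.8, 4.0]
width: 0.001
```

```bash
python3 tq.py
```

```text
t 14.95 tcp_v [-0.0244 -0.0844  0.156 ] F_v [-6.47  0.76  3.99] T [-0.16  1.26 -0.05] w 0.001
theta deg -6.8 screw(theta+pi/2) 1.452 T 0.305 zc*fx 0.373
```

>>> apply_moves:
  commands: "0 -0.001 -0.0005 0 0 0 0; 0 -0.0015 -0.0005 0 0 0 0; 0 -0.002 -0.0005 0 0 0 0; 0 -0.0025 -0.0005 0 0 0 0; 0 -0.003 -0.0005 0 0 0 0; 0 -0.0035 -0.0005 0 0 0 0; 0 -0.004 -0.0005 0 0 0 0; 0 -0.0045 -0.0005 0 0 0 0"

```text
clock: 15.62
ee_pos: [0.5687, -0.1371, 0.157]
eef_rot: [0.005, 0.785, -0.62, -0.004]
contact_force: [-6.3, -1.5, 3.8]
width: 0.0005
```

```bash
python3 tq.py
```

```text
t 15.62 tcp_v [-0.0198 -0.0845  0.157 ] F_v [-6.44 -0.04  3.81] T [-0.06  1.24 -0.04] w 0.0005
theta deg -2.2 screw(theta+pi/2) 1.532 T 0.327 zc*fx 0.373
```

>>> apply_moves:
  commands: "0 -0.001 0.001 0 0 0 0; 0 -0.0015 0.002 0 0 0 0; 0 -0.002 0.003 0 0 0 0; 0 -0.0025 0.0035 0 0 0 0; 0 -0.003 0.0035 0 0 0 0; 0 -0.0035 0.0035 0 0 0 0; 0 -0.004 0.0035 0 0 0 0; 0 -0.0045 0.0035 0 0 0 0"

```text
clock: 16.28
ee_pos: [0.5732, -0.1361, 0.1541]
eef_rot: [0.005, 0.785, -0.62, -0.004]
contact_force: [-7.0, -0.5, 5.7]
width: 0.0003
```

```bash
python3 tq.py; python3 look.py 11
```

```text
t 16.28 tcp_v [-0.0152 -0.0846  0.1541] F_v [-6.93  1.13  5.71] T [-0.13  1.18  0.01] w 0.0003
theta deg 2.3 screw(theta+pi/2) 1.61 T 0.358 zc*fx 0.402
t 16.28 tcp_v [-0.0152 -0.0846  0.1541] F_v [-6.93  1.13  5.71] T [-0.13  1.18  0.01] w 0.0003
scene levers y [-0.03104551  0.00348739  0.01663216]
housing y [0.03444917 0.11223729]
ball [227.  184.7] 26 [-0.0548 -0.0774  0.1096]
ball [218.2 192.4] 58 [ 0.0087 -0.0798  0.1621]
ball [228.  219.7] 28 [ 0.0011 -0.0794  0.0448]
ball [220.2 228.9] 58 [ 0.0622 -0.0802  0.099 ]
top levers y [-0.00119567  0.00769455  0.01486225]
housing y [0.03270804 0.10918893]
ball [413.8 154.3] 16 [ 0.0594 -0.0815  0.1041]
```

View pics/scene11z.png

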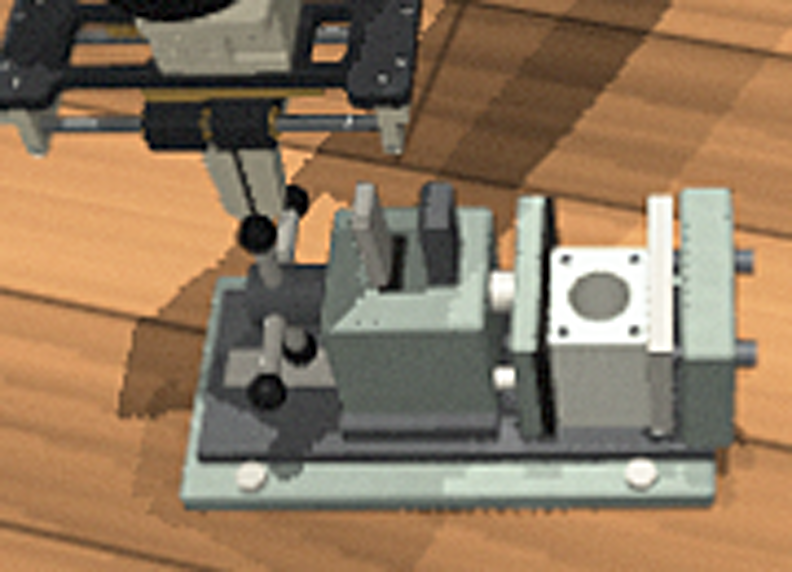

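>>> apply_moves:
  commands: "0 0.003 0 0 0 0 0; 0 0.009 0 0 0 0 0; 0 0.013 0 0 0 0 0; 0 0.014 -0.01 0 0 0 0; 0 0.014 -0.03 0 0 0 0; 0 0.014 -0.055 0 0 0 0; 0 0.014 -0.085 0 0 0 0; 0 0.014 -0.11 0 0 0 0"

```text
clock: 17.05
ee_pos: [0.5609, -0.139, 0.2672]
eef_rot: [0.005, 0.785, -0.62, -0.003]
contact_force: [0.5, -0.5, 0.1]
width: 0.0006
```

>>> apply_moves:
  commands: "0.02 0 0 0 0 0 0; 0.05 0.01 0 0 0 0 0; 0.08 0.03 0 0 0 0 0; 0.11 0.05 0 0 0 0 0; 0.14 0.07 0 0 0 0 0; 0.17 0.09 0 0 0 0 0; 0.19 0.1 0 0 0 0 0; 0.2 0.1 0 0 0 0 0"

```text
clock: 17.72
ee_pos: [0.5085, -0.3594, 0.2694]
eef_rot: [0.005, 0.784, -0.621, -0.003]
contact_force: [0.6, -0.8, 0.4]
width: 0.0005
```

```bash
python3 look.py 12
```

```text
t 17.72 tcp_v [-0.1302 -0.2866  0.2694] F_v [ 0.43 -0.92  0.41] T [ 0.04  0.05 -0.03] w 0.0005
scene levers y [-0.03050543  0.00383779  0.01681331]
housing y [0.03399111 0.11229638]
ball [222.1 188.3] 82 [-0.0223 -0.0794  0.1374]
ball [222.5 224.9] 82 [ 0.0427 -0.0797  0.0855]
top levers y [-0.03288369  0.00194319  0.01496248]
housing y [0.03287842 0.10927368]
ball [415.2 154.7] 47 [ 0.0553 -0.0814  0.1139]
ball [429.1 177.7] 69 [-0.0091 -0.0819  0.1627]
ball [427.9 208.1] 55 [-0.0595 -0.0816  0.0997]
```

View pics/scene12z.png

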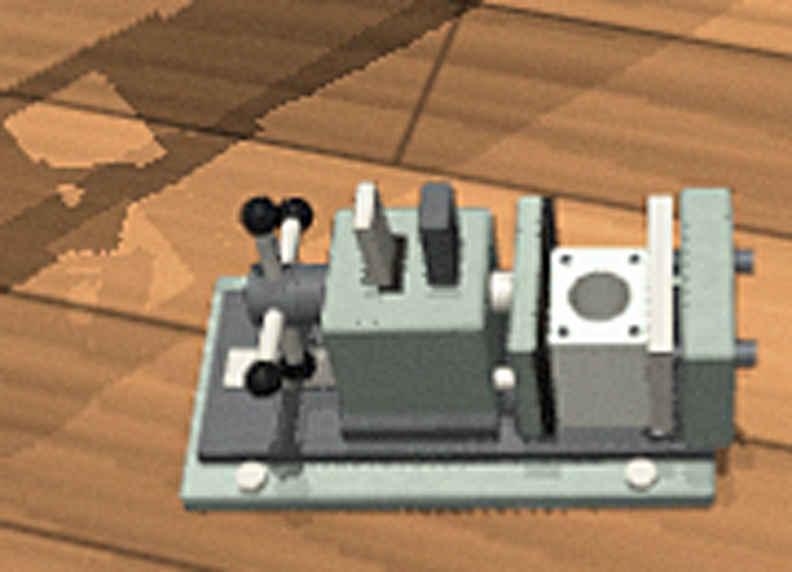

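View pics/top12z.png

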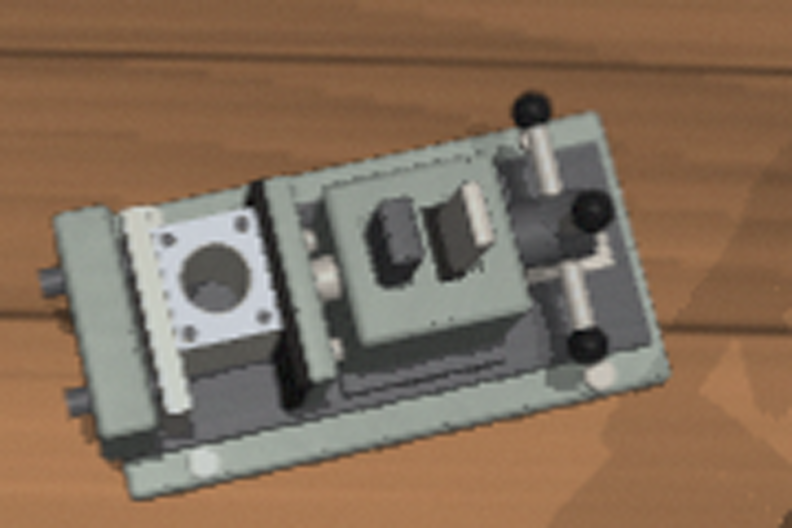

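```bash
python3 look.py 13 | grep -v lev; python3 -c "
from h import *
plan([-.05,-.086,.2],-76.5)"
```

```text
t 17.82 tcp_v [-0.1285 -0.2853  0.2688] F_v [ 0.4   1.21 -0.9 ] T [-0.01 -0.01 -0.02] w 0.0002
housing y [0.03286484 0.11226539]
ball [222.1 188.3] 83 [-0.0222 -0.0794  0.1376]
ball [222.6 224.9] 82 [ 0.0426 -0.0796  0.0855]
housing y [0.03398733 0.10926983]
ball [415.2 154.8] 46 [ 0.0551 -0.0813  0.1139]
ball [429.  177.6] 72 [-0.0088 -0.0818  0.1628]
ball [428.  208.1] 54 [-0.0594 -0.0817  0.1   ]
t 17.92 tcp_v [-0.1276 -0.2836  0.2687] F_v [0.19 0.8  0.3 ] T [0.04 0.03 0.01] w 0.0006
shift [-0.1978 -0.078   0.0677] turn [ 0.108 -0.005 -0.018] toolx [ 0.232 -0.973  0.001]
```

>>> apply_moves:
  commands: "-0.03 -0.005 0 0 0 0 0; -0.065 -0.02 0 0 0 0 0; -0.1 -0.04 0 0 0 0 0; -0.135 -0.06 0.01 0 0 0 0; -0.165 -0.07 0.02 0 0 0 0; -0.19 -0.076 0.035 0 0 0 0; -0.197 -0.078 0.05 0 0 0 0; -0.197 -0.078 0.06 0 0 0 0"

```text
clock: 18.58
ee_pos: [0.5399, -0.1435, 0.2067]
eef_rot: [0.005, 0.786, -0.618, -0.003]
contact_force: [1.2, -0.1, -0.5]
width: 0.0006
```

```bash
python3 -c "
from h import *
plan([-.042,-.085,.150],-76.5)"
```

```text
t 18.58 tcp_v [-0.0493 -0.084   0.2067] F_v [ 1.17 -0.37 -0.48] T [ 0.07 -0.03 -0.01] w 0.0006
shift [ 0.001  -0.008   0.0566] turn [ 0.109 -0.002  0.019] toolx [ 0.235 -0.972  0.   ]
```

>>> apply_moves:
  commands: "0.001 0 0.015 0 0 0 0; 0.001 0 0.03 0 0 0 0; 0.001 0 0.045 0 0 0 0; 0.001 0 0.054 0 0 0 0; 0.001 -0.002 0.056 0 0 0 0; 0.001 -0.005 0.056 0 0 0 0; 0.001 -0.008 0.056 0 0 0 0; 0.001 -0.01 0.056 0 0 0 0"

```text
clock: 19.25
ee_pos: [0.5499, -0.1425, 0.1514]
eef_rot: [0.004, 0.786, -0.618, -0.003]
contact_force: [-0.0, -0.2, 1.1]
width: 0.0004
```

```bash
python3 tq.py
```

```text
t 19.25 tcp_v [-0.0393 -0.0853  0.1514] F_v [-0.04 -0.18  1.1 ] T [0.03 0.03 0.02] w 0.0004
theta deg -22.1 screw(theta+pi/2) 1.186 T -0.033 zc*fx 0.002
```

>>> apply_moves:
  commands: "0 -0.002 0 0 0 0 0; 0 -0.004 0 0 0 0 0; 0 -0.006 0 0 0 0 0; 0 -0.0075 0 0 0 0 0; 0 -0.0085 0 0 0 0 0; 0 -0.0095 0 0 0 0 0; 0 -0.0105 0 0 0 0 0; 0 -0.0115 0 0 0 0 0"

```text
clock: 19.92
ee_pos: [0.5612, -0.1397, 0.1512]
eef_rot: [0.004, 0.786, -0.618, -0.003]
contact_force: [-0.3, -0.3, -1.0]
width: 0.0008
```

```bash
python3 tq.py
```

```text
t 19.92 tcp_v [-0.0277 -0.0853  0.1512] F_v [-0.38 -0.19 -1.02] T [ 0.06  0.05 -0.03] w 0.0008
theta deg -10.1 screw(theta+pi/2) 1.394 T 0.042 zc*fx 0.022
```

>>> apply_moves:
  commands: "0 -0.0004 0 0 0 0 0; 0 -0.0008 0 0 0 0 0; 0 -0.0012 0 0 0 0 0; 0 -0.0016 0 0 0 0 0; 0 -0.002 0 0 0 0 0; 0 -0.0024 0 0 0 0 0; 0 -0.0028 0 0 0 0 0; 0 -0.0032 0 0 0 0 0"

```text
clock: 20.58
ee_pos: [0.5639, -0.1391, 0.1515]
eef_rot: [0.005, 0.786, -0.618, -0.003]
contact_force: [-6.9, -0.1, 5.1]
width: 0.0003
```

```bash
python3 tq.py
```

```text
t 20.58 tcp_v [-0.025  -0.0853  0.1515] F_v [-6.76  1.54  5.13] T [-0.1   1.28  0.04] w 0.0003
theta deg -7.4 screw(theta+pi/2) 1.442 T 0.299 zc*fx 0.389
```

>>> apply_moves:
  commands: "0 -0.0015 0 0 0 0 0; 0 -0.0025 0 0 0 0 0; 0 -0.0035 0 0 0 0 0; 0 -0.0045 -0.0005 0 0 0 0; 0 -0.0055 -0.001 0 0 0 0; 0 -0.0065 -0.001 0 0 0 0; 0 -0.0075 -0.001 0 0 0 0; 0 -0.0085 -0.001 0 0 0 0"

```text
clock: 21.25
ee_pos: [0.5717, -0.1373, 0.1527]
eef_rot: [0.005, 0.786, -0.619, -0.003]
contact_force: [-7.5, -2.4, 3.8]
width: -0.0
```

```bash
python3 tq.py
```

```text
t 21.25 tcp_v [-0.0169 -0.0854  0.1527] F_v [-7.86 -0.58  3.83] T [-0.24  1.17  0.01] w -0.0
theta deg 0.6 screw(theta+pi/2) 1.582 T 0.42 zc*fx 0.456
```

>>> apply_moves:
  commands: "0 -0.001 0 0 0 0 0; 0 -0.0015 0 0 0 0 0; 0 -0.002 0 0 0 0 0; 0 -0.002 0 0 0 0 0; 0 -0.0018 0 0 0 0 0; 0 -0.0016 0 0 0 0 0; 0 -0.0013 0 0 0 0 0; 0 -0.001 0 0 0 0 0"

```text
clock: 21.92
ee_pos: [0.5728, -0.1371, 0.1526]
eef_rot: [0.005, 0.786, -0.619, -0.003]
contact_force: [-1.4, 0.5, 1.0]
width: 0.0003
```

```bash
python3 tq.py
```

```text
t 21.92 tcp_v [-0.0158 -0.0855  0.1526] F_v [-1.28  0.87  1.  ] T [-0.05  0.17 -0.02] w 0.0003
theta deg 1.7 screw(theta+pi/2) 1.6 T 0.066 zc*fx 0.074
```

>>> apply_moves:
  commands: "0 0.0002 0 0 0 0 0; 0 0.0004 0 0 0 0 0; 0 0.0006 0 0 0 0 0; 0 0.0008 0 0 0 0 0; 0 0.001 0 0 0 0 0; 0 0.0012 0 0 0 0 0; 0 0.0014 0 0 0 0 0; 0 0.0016 0 0 0 0 0"

```text
clock: 22.58
ee_pos: [0.5712, -0.1374, 0.1526]
eef_rot: [0.005, 0.786, -0.619, -0.003]
contact_force: [0.5, 0.0, -0.9]
width: 0.0004
```

```bash
python3 tq.py
```

```text
t 22.58 tcp_v [-0.0174 -0.0854  0.1526] F_v [ 0.51 -0.08 -0.89] T [-0.06  0.1   0.01] w 0.0004
theta deg 0.1 screw(theta+pi/2) 1.572 T -0.021 zc*fx -0.03
```

>>> apply_moves:
  commands: "0 0.001 0 0 0 0 0; 0 0.002 0 0 0 0 0; 0 0.003 0 0 0 0 0; 0 0.005 0 0 0 0 0; 0 0.007 0 0 0 0 0; 0 0.009 0 0 0 0 0; 0 0.011 0 0 0 0 0; 0 0.012 0 0 0 0 0"

```text
clock: 23.25
ee_pos: [0.5593, -0.1403, 0.1528]
eef_rot: [0.005, 0.786, -0.619, -0.003]
contact_force: [0.1, -0.1, 0.3]
width: 0.0003
```

```bash
python3 tq.py; python3 look.py 14
```

```text
t 23.25 tcp_v [-0.0297 -0.0855  0.1528] F_v [ 0.02 -0.14  0.32] T [-0.03 -0.04 -0.  ] w 0.0003
theta deg -12.1 screw(theta+pi/2) 1.36 T -0.008 zc*fx -0.001
t 23.25 tcp_v [-0.0297 -0.0855  0.1528] F_v [ 0.02 -0.14  0.32] T [-0.03 -0.04 -0.  ] w 0.0003
scene levers y [-0.03050234  0.00378331  0.01684728]
housing y [0.03407861 0.11223849]
ball [222.1 188.1] 89 [-0.0229 -0.0795  0.1373]
ball [222.5 225. ] 85 [ 0.0427 -0.0797  0.0853]
top levers y [-0.00092508  0.00782515  0.01520936]
housing y [0.03269369 0.10923783]
ball [415.3 154.8] 47 [ 0.0551 -0.0814  0.1138]
```

View pics/scene14z.png

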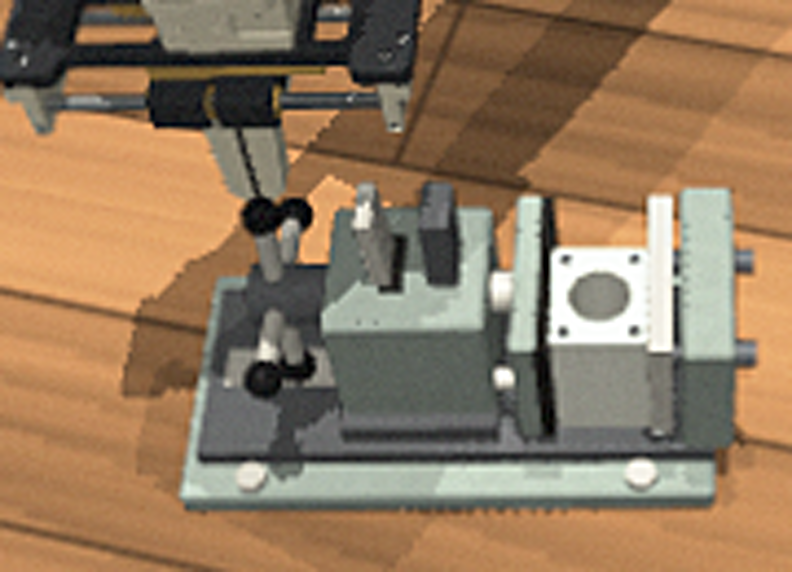

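>>> apply_moves:
  commands: "0 0.002 -0.01 0 0 0 0; 0 0.002 -0.03 0 0 0 0; 0 0.002 -0.06 0 0 0 0; 0 0.002 -0.09 0 0 0 0; 0.02 0.005 -0.11 0 0 0 0; 0.05 0.02 -0.12 0 0 0 0; 0.08 0.04 -0.12 0 0 0 0; 0.11 0.06 -0.12 0 0 0 0"

```text
clock: 24.02
ee_pos: [0.528, -0.262, 0.2755]
eef_rot: [0.005, 0.786, -0.618, -0.002]
contact_force: [0.7, -0.2, 0.2]
width: 0.0005
```

>>> apply_moves:
  commands: "0.03 0.02 0 0 0 0 0; 0.06 0.04 0 0 0 0 0; 0.09 0.05 0 0 0 0 0; 0.1 0.05 0 0 0 0 0; 0.1 0.05 0 0 0 0 0; 0.1 0.05 0 0 0 0 0; 0.1 0.05 0 0 0 0 0; 0.1 0.05 0 0 0 0 0"

```text
clock: 24.68
ee_pos: [0.5034, -0.3698, 0.2766]
eef_rot: [0.005, 0.786, -0.618, -0.002]
contact_force: [0.4, -0.2, -0.4]
width: 0.0005
```

```bash
python3 look.py 15
```

```text
t 24.68 tcp_v [-0.1376 -0.2955  0.2766] F_v [ 0.39 -0.28 -0.44] T [-0.02 -0.01  0.01] w 0.0005
scene levers y [-0.03092105  0.00373208  0.0167545 ]
housing y [0.03389878 0.11225075]
ball [222.  188.2] 81 [-0.0211 -0.0792  0.139 ]
ball [222.6 224.8] 82 [ 0.0418 -0.0798  0.0846]
top levers y [-0.03331042  0.00162215  0.01476507]
housing y [0.03269134 0.10919347]
ball [415.2 154.8] 46 [ 0.0551 -0.0814  0.1137]
ball [429.  177.5] 70 [-0.0086 -0.0819  0.1624]
ball [428.  208.1] 56 [-0.0595 -0.0817  0.0998]
```

View pics/top15.png

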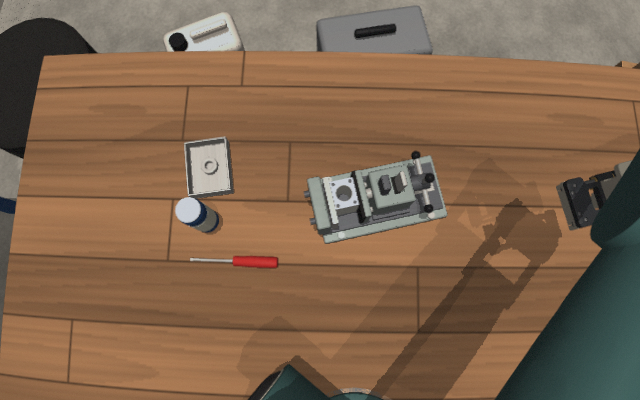

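The handle has settled at the same angle it reached after the first tightening. The can, tray and driver are at their starting pixels, and the arm is clear of the vise.

```bash
python3 -c "
from rig import arm
print(arm.sign_off())"
```

```text
the job is handed in; nothing more can be done
None
```

The housing is clamped between both jaws, the arm is clear of the vise, and the job was handed in at about 25 s of the 67 s allowed.

**What I did:**
- I pinched the lever to a finger opening of about 29 mm and slid the carriage about 66 mm. That pushed the housing up against the backing plate with a total push of about 10 N, roughly 7 N of it on the housing.
- I then let the lever go and turned the cross handle with closed fingertips by about 1 rad.

**Last checks:**
- **Handle torque:** while turning, my estimates near the end were between 0.33 and 0.42 N m. Each is only good to about 0.05 N m because of friction between fingertip and ball.
- **Handle angle:** after letting go it backed off by about 0.15–0.2 rad. I tightened it once more and let go slowly, and it came back to the same angle, so it stays there by its own friction. The clamping left corresponds to about 0.3 N m by my estimate, the lower end of the firm range.
- **Surroundings:** the last pictures show the housing between both jaws, and the can, tray and driver where they were.

**What went wrong:** my first sideways push on a low spoke jammed by friction and reached about 31 N at the fingertips. The handle did not turn, and pushing along its arc fixed that.

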